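Mark a batch of silver bars in the pedal press

ROBOT

A 7-joint arm with a two-finger parallel gripper is mounted at the origin on the work surface. World frame = base frame: x ahead of the robot, y to its left, z up, the work surface at z = 0. Lengths are in mm, angles in rad, forces in N, time in s.
With the tool pointing down it reaches from about 425 to 950 mm from the base axis. Payload 4.7 kg.
Tool frame: the origin (TCP) lies on the mounting face of the last link; the fingertips stand 182 mm ahead of it and the grasp point (between the pads) lies 164 mm ahead of it; z points along the fingers, y is the direction in which the jaws open and shut (so a half turn about z gives the same grasp; the last joint's range is limited). The gripper opens to 87 mm and grips with 3 to 60 N. Pads are 19 mm wide; open, the fingers measure 117 mm over their backs; the gripper's body (75 mm by 190 mm) begins 51 mm behind the grasp point.
Start: joints at [-0.029, 0.469, -0.049, 1.532, 0.024, 1.141, -0.082], TCP at [675.004, 0.039, 404.773] pointing down, gripper open.
Joint ranges: [-2.59, 2.59], [-0.33, 1.99], [-1.39, 1.29], [0.1, 2.45], [-1.04, 4.18], [0.21, 1.99], [-2.66, 2.66]. Speed limits (rad/s): [2.57, 2.57, 3.14, 3.14, 3.14, 3.14, 3.14].

INTERFACE

Orientations are given as [roll, pitch, yaw] about the fixed x, y, z axes, in that order (R = Rz(yaw) Ry(pitch) Rx(roll)).
In Python, from workcell import arm, jaws, telemetry, eyes, sign_off gives the robot as it stands. The module is installed in compiled form; this text tells all that it offers. Calls block until the motion is done:
- arm.reach(position, orientation): joint-space move of the TCP to a pose.
- arm.servo_line(position, rot=None, v=150): straight line of the TCP; rot=None keeps the orientation; v is the mean speed in mm/s.
- arm.goto_joints(angles): joint-space move.
- jaws.set_gripper(opening): opening from 0.0 (shut) to 1.0 (fully open); the grip force is fixed at half the most; returns when the fingers have stopped.
- arm.hold(seconds).
- arm.ik(position, orientation): joint angles nearest the present ones, or None.
- telemetry.get_state(): the state.
- eyes.grab_frame(name): name is "scene" or "side" or "wrist"; returns a dict with "frame" (420x560x3 uint8, red, green, blue), "range_z" (420x560 float32, mm along the optical axis (not along the pixel's ray), 0 where there is no reading), "fx", "fy", "cx", "cy" (pixels), "xyz" and "attitude" of the camera in the world. Camera axes: x right, y up, looking along -z (the intrinsics and any distortion apply to the point x, -y, -z); pixel columns grow to the right and rows downward; lengths in mm; the calibration is good to about 2 mm. A picture is of the moment at which its call begins.
A pose or a line that the arm cannot do raises arm.Unreachable and nothing moves.
- sign_off(): hands the job in, once; it reports no verdict.
The state is a dict: "time": time; "joint_positions": joint angles; "joint_vel": joint speeds; "tau": joint torques, N m; "ee_pos": TCP position; "orientation": TCP orientation; "contact_force": force on the tool from outside, world axes, zero at the start; "ft_torque": the same for the moment, N m; "opening": opening from 0.0 (shut) to 1.0 (fully open).
Only numpy, scipy, OpenCV 4.12 (cv2) and the standard library are available. Lean on these libraries where they do the work, as an engineer would, in place of code of your own. Each camera call takes 0.05 s, during which the arm holds its last target.

TASK

Clear the emery block off the anvil of the green marking press and lay it flat on the cork mat, then lay every silver bar from the pocket tray across the raised anvil rail, side by side and centred on it. With all of them on the anvil, press the pedal right down to its stop and hold it there for a full second so that the hinged head stamps them all at once, then let it come up. Finish by laying all the stamped bars flat in the rimmed finished tray, none on top of another, and leave the other things on the bench where they are.

Things in the scene. Friction and masses are not known exactly. Their poses are not given: they have to be found in the camera images.
- bar1: silver bar, plain square rod 90 mm long, 22 x 22 mm, about 0.45 kg; up to four of them, identical, the rest absent; starts lying in a pocket of the pocket tray. Origin at its centre, x along its length; any of its four long faces may be up
- bar2: silver bar, plain square rod 90 mm long, 22 x 22 mm, about 0.45 kg; up to four of them, identical, the rest absent; starts lying in a pocket of the pocket tray. Origin at its centre, x along its length; any of its four long faces may be up
- bar3: silver bar, plain square rod 90 mm long, 22 x 22 mm, about 0.45 kg; up to four of them, identical, the rest absent; starts lying in a pocket of the pocket tray. Origin at its centre, x along its length; any of its four long faces may be up
- bar4: silver bar, plain square rod 90 mm long, 22 x 22 mm, about 0.45 kg; up to four of them, identical, the rest absent; starts lying in a pocket of the pocket tray. Origin at its centre, x along its length; any of its four long faces may be up
- anvil (a point): centre of the top of the green press's steel anvil rail, 45 mm above the bench; x across the rail, away from the robot, along a bar laid rightly; y along the rail to the left; z up. Rail 270 mm long (y), 40 wide, on a base plate 12 mm thick. Behind it a back stop, a strip 250 mm long with its face at x = 52 mm, rises 15 mm above the rail. Bars lie across the rail; four fit at 56 mm spacing
- head (a joint): angle of the stamping head, rad: 0 open, 1.45 closed; a 250 mm steel beam on two arms, hinged 130 mm behind the rail's centre line (x) at 67 mm height, between posts at y +-158 mm, 85 mm high. Open, it stands nearly upright, 222 mm high, its face 110 mm behind the centre line; geared to the pedal, it swings forward and down until it lies level on the bars
- pedal_tread (a point): centre of the top of the pedal's tread, a dark ribbed plate 85 (x) x 75 (y) mm right of the anvil (70 mm nearer the robot and 225 mm further right than the anvil's centre), 74 mm above the bench when up; pressed to the stop it sinks 40 mm and shifts under 10 mm. Axes as anvil's when up; tilts with the pedal. The press's gear housing, 115 mm high, begins 145 mm behind it (+x)
- pedal (a joint): angle of the pedal, rad: 0 up (spring-held), 0.24 at its stop. Its level hinge, along the rail, lies 170 mm behind the tread's centre (+x). About 5 N at the tread starts it, 13 N takes it to the stop; it springs back when let go and drives the head through gears
- pocket_tray: light plywood tray, 124 x 242 mm, fixed, with four pockets side by side along its y at -93, -31, +31, +93 mm; each pocket is 100 mm (x) by 28 mm (y) and 6 mm deep, its floor 6 mm above the bench, the ridges between 34 mm wide, the tray's top 12 mm above the bench. Origin at the centre of its underside, z up
- finished_tray: dark wooden tray with a low rim and grey lining, 142 (x) x 272 (y) mm outside, 130 x 260 mm inside, fixed; its floor is 6 mm and its rim 14 mm above the bench. Origin at the centre of its underside, z up. Four bars fit side by side along its y, each lying along its x, at 62 mm spacing. It and the pocket tray may be on either side
- mat: flat cork tool mat, 100 (x) x 190 (y) mm, 4 mm thick, fixed to the bench at the left of the press; origin at the centre of its underside
- emery_block: emery block: wooden hand sanding block 88 mm long (x), 34 mm wide (y), 16 mm thick (z), 50 g, wrapped in grey abrasive with bare wood at both ends; starts lying across the anvil rail. Origin at the centre of its underside
- tub: white open plastic tub 100 x 140 x 55 mm at the far right; leave it where it is. Origin under its centre
- dapping_block: steel dapping block, a 60 mm cube, at the far left; leave it where it is. Origin under its centre
- jar: closed amber glass jar, 60 mm across and 85 mm high, at the left; leave it where it is. Origin under its centre

How it is judged (in metres and radians):
On the way, in this order (a step that is already met when the one before it is completed fails the run):
1. the emery block is off the anvil and all bars lie across the anvil rail, centred (x of bar1 in the frame of anvil between -0.016 and 0.016 m and y of bar1 in the frame of anvil between -0.115 and 0.115 m and z of bar1 in the frame of anvil between 0.005 and 0.017 m and angle between the x axis of each of bar1, bar2, bar3, bar4 and the x axis of anvil, either way round below 0.3 rad and x of bar2 in the frame of anvil between -0.016 and 0.016 m and y of bar2 in the frame of anvil between -0.115 and 0.115 m and z of bar2 in the frame of anvil between 0.005 and 0.017 m and x of bar3 in the frame of anvil between -0.016 and 0.016 m and y of bar3 in the frame of anvil between -0.115 and 0.115 m and z of bar3 in the frame of anvil between 0.005 and 0.017 m and x of bar4 in the frame of anvil between -0.016 and 0.016 m and y of bar4 in the frame of anvil between -0.115 and 0.115 m and z of bar4 in the frame of anvil between 0.005 and 0.017 m and horizontal distance between emery_block and anvil above 0.14 m), for 0.2 s.
2. with all bars on the anvil, the pedal is held at its stop (all of step 1 and value of joint pedal above 0.225 rad), for 0.8 s.
At the end, for the whole second after the job is handed in: Each bar level (0.1 rad), at rest on the finished tray's floor, centre within 60 (x), 125 mm (y) of its centre; block flat on the mat (45, 60 mm); pedal up. Before: all bars across the anvil (16 mm, 0.3 rad), block off it, pedal beyond 0.225 rad for 0.8 s (x of bar1 in the frame of finished_tray between -0.06 and 0.06 m and y of bar1 in the frame of finished_tray between -0.125 and 0.125 m and z of bar1 in the frame of finished_tray between 0.011 and 0.023 m and angle between bar1's own x axis and vertical between 1.47 and 1.67 rad and linear speed of each of bar1, bar2, bar3, bar4 below 0.02 m/s and x of bar2 in the frame of finished_tray between -0.06 and 0.06 m and y of bar2 in the frame of finished_tray between -0.125 and 0.125 m and z of bar2 in the frame of finished_tray between 0.011 and 0.023 m and angle between bar2's own x axis and vertical between 1.47 and 1.67 rad and x of bar3 in the frame of finished_tray between -0.06 and 0.06 m and y of bar3 in the frame of finished_tray between -0.125 and 0.125 m and z of bar3 in the frame of finished_tray between 0.011 and 0.023 m and angle between bar3's own x axis and vertical between 1.47 and 1.67 rad and x of bar4 in the frame of finished_tray between -0.06 and 0.06 m and y of bar4 in the frame of finished_tray between -0.125 and 0.125 m and z of bar4 in the frame of finished_tray between 0.011 and 0.023 m and angle between bar4's own x axis and vertical between 1.47 and 1.67 rad and x of emery_block in the frame of mat between -0.045 and 0.045 m and y of emery_block in the frame of mat between -0.06 and 0.06 m and z of emery_block in the frame of mat between -0.004 and 0.026 m and angle between the z axis of emery_block and the z axis of mat, either way round below 0.15 rad and value of joint pedal below 0.03 rad); the robot touches nothing.
It fails at once if the tub is shifted by more than 40 mm (distance of tub from where it was at the start of the episode above 0.04 m).
It fails at once if the dapping block is shifted by more than 40 mm (distance of dapping_block from where it was at the start of the episode above 0.04 m).
It fails at once if the jar is shifted by more than 40 mm (distance of jar from where it was at the start of the episode above 0.04 m).
Of bar1, bar2, bar3, bar4 only 2 to 4 are there at a start; the rules pass over those that are not, and their reading is None.
At some moment in a run one of bar1, bar2, bar3, bar4, emery_block may be knocked a few centimetres aside while the robot is not near it.
Once in a run the grip may slacken for a moment while it holds something.
It also fails if it takes over 210 s, if anything falls off the work surface, if the arm or the gripper's body presses on something with over 40 N, if the wrist force passes 120 N, or if a joint passes its speed limit or range.

## Working session

There is one attempt and no reset: what is moved stays moved. The work goes in short steps, each a Python script; the robot and the scene stay as the last script left them, time stands still between calls to the robot, and variables do not carry over. Pictures are saved under pics/ and viewed, and the job is handed in when it is done.

```bash
mkdir -p pics; ls
cat > h.py <<'E'
import numpy as np, cv2
from scipy.spatial.transform import Rotation as R
from workcell import arm, jaws, telemetry, eyes, sign_off
def grab(n,save=None):
    f=eyes.grab_frame(n)
    if save:
        cv2.imwrite('pics/'+save, f['frame'][:,:,::-1])
        np.savez('/tmp/'+save+'.npz', **{k:np.array(f[k]) for k in f})
    return f
def rot(att):
    att=np.array(att,float)
    if att.shape==(3,): return R.from_euler('xyz',att).as_matrix()
    if att.shape==(3,3): return att
    return R.from_quat(att).as_matrix()
def cloud(f):
    z=np.array(f['range_z'],float); h,w=z.shape
    u,v=np.meshgrid(np.arange(w),np.arange(h))
    x=(u-f['cx'])/f['fx']*z; y=(v-f['cy'])/f['fy']*z
    P=np.stack([x,-y,-z],-1)@rot(f['attitude']).T+np.array(f['xyz'])
    P[z==0]=np.nan
    return P
E
python3 - <<'E'
from h import *
print(telemetry.get_state())
for n in ['scene','side','wrist']:
    f=grab(n,n+'0.png'); print(n,[ (k,f[k]) for k in f if k not in('frame','range_z')])
E
```

```text
pics
{'time': 0.0, 'joint_positions': array([-0.02887599,  0.46941631, -0.04857763,  1.53372132,  0.0241131 ,
        1.14098306, -0.08231036]), 'joint_vel': array([-0.00085743, -0.00078835,  0.00120821,  0.00108578, -0.00077117,
        0.00077979, -0.00040079]), 'tau': array([ 8.49551179e-05, -5.07972229e+01, -8.03461717e-02, -2.36155879e+01,
       -6.12773141e-02,  3.78107757e-02,  1.50727069e-04]), 'ee_pos': array([ 6.74743196e+02, -4.12374898e-03,  4.03704381e+02]), 'orientation': array([-3.13965283e+00,  9.17541306e-05,  1.57078429e+00]), 'contact_force': array([-0.39583078,  0.28160161,  0.45389785]), 'ft_torque': array([-0.03257784,  0.0030101 , -0.03884581]), 'opening': 1.0004198015733494}
scene [('fx', 452.0253278649235), ('fy', 452.0253278649235), ('cx', 279.7357666704332), ('cy', 211.24395943308406), ('xyz', array([ 996.14782891,  584.30297177, 1302.55830218])), ('attitude', array([0.51397681, 0.00520124, 2.48213813]))]
side [('fx', 386.7599131715598), ('fy', 386.7599131715598), ('cx', 275.8117042362655), ('cy', 209.7332620236177), ('xyz', array([ 506.04020816, -675.05048189,  869.92373224])), ('attitude', array([ 0.70451665,  0.00653311, -0.09577969]))]
wrist [('fx', 317.3247992064375), ('fy', 317.3247992064375), ('cx', 282.95029408537755), ('cy', 208.72705480383186), ('xyz', array([674.71225924,  78.63790494, 384.80547059])), ('attitude', array([-0.28798857,  0.00145631, -0.00076317]))]
```

View pics/scene0.png

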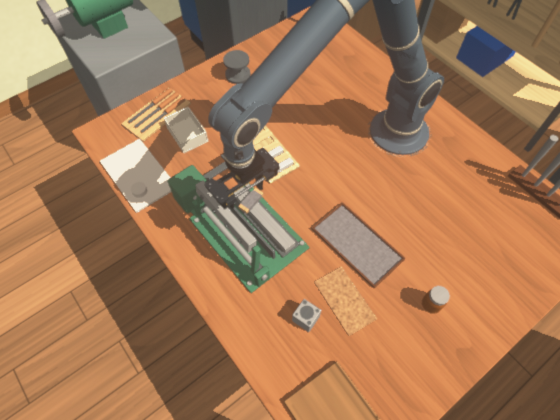

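View pics/side0.png

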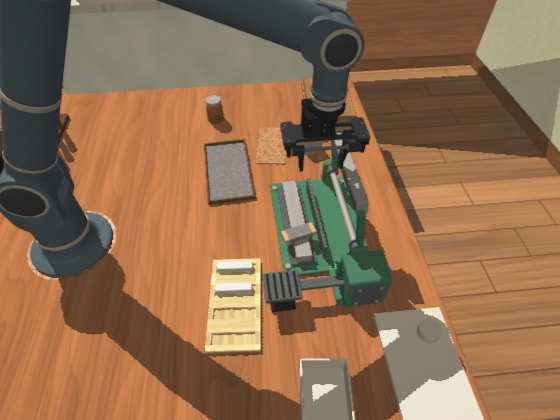

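View pics/wrist0.png

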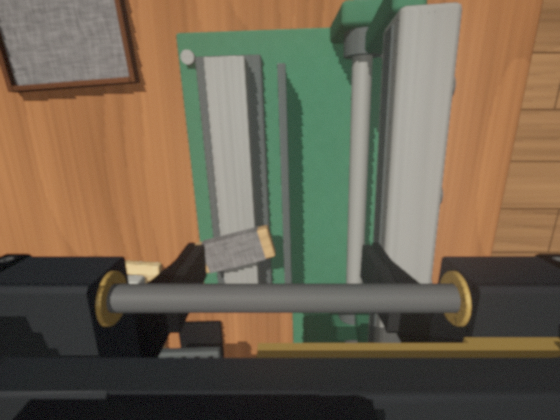

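The side view shows two bars in the near pockets of the tray (~(235,268),(235,289)) and the block across the rail (~(298,233)). I'll build a top-down map to measure poses.

```bash
cat >> h.py <<'E'
def ortho(f, x0=350,x1=950,y0=-450,y1=450,s=1.5,zmax=260):
    # image: rows = x descending (away at top), cols= y descending (left at left)
    P=cloud(f); C=f['frame']
    W=int((y1-y0)/s);H=int((x1-x0)/s)
    img=np.zeros((H,W,3),np.uint8); zm=np.full((H,W),np.nan)
    p=P.reshape(-1,3); c=C.reshape(-1,3)
    ok=np.isfinite(p).all(1)&(p[:,2]<zmax); p=p[ok];c=c[ok]
    o=np.argsort(p[:,2]);p=p[o];c=c[o]
    r=((x1-p[:,0])/s).astype(int);q=((y1-p[:,1])/s).astype(int)
    m=(r>=0)&(r<H)&(q>=0)&(q<W)
    img[r[m],q[m]]=c[m]; zm[r[m],q[m]]=p[m,2]
    return img,zm
E
python3 - <<'E'
from h import *
for n in ['scene','side']:
    d=np.load('/tmp/%s0.png.npz'%n); f={k:d[k] for k in d}
    img,zm=ortho(f)
    img=cv2.dilate(img,np.ones((2,2),np.uint8)); 
    for y in range(-400,450,100): cv2.putText(img,str(y),(int((450-y)/1.5),10),0,.35,(255,255,255)); cv2.line(img,(int((450-y)/1.5),0),(int((450-y)/1.5),400),(255,0,255),1)
    for x in range(400,950,100): cv2.putText(img,str(x),(0,int((950-x)/1.5)),0,.35,(255,255,255)); cv2.line(img,(0,int((950-x)/1.5)),(600,int((950-x)/1.5)),(255,0,255),1)
    cv2.imwrite('pics/ortho_%s0.png'%n,img[:,:,::-1])
E
```

```text
(no output)
```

View pics/ortho_side0.png

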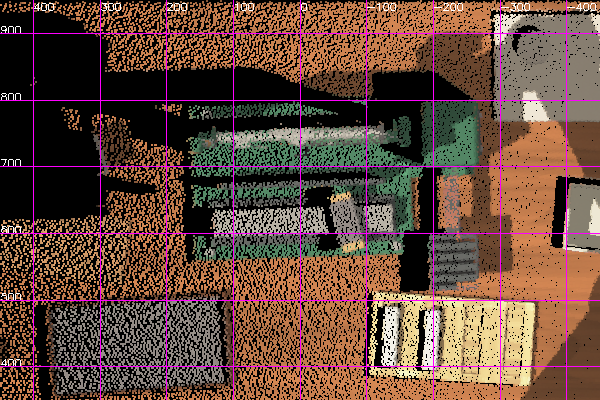

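View pics/ortho_scene0.png

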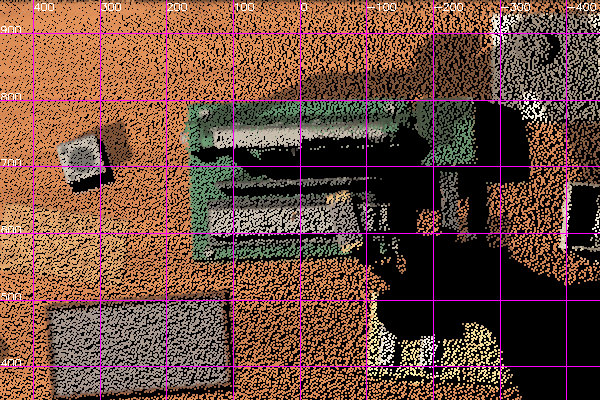

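```bash
cat >> h.py <<'E'
def loadf(n):
    d=np.load('/tmp/%s.npz'%n); return {k:d[k] for k in d}
def rect(P,box,z0,z1,name=''):
    p=P.reshape(-1,3); p=p[np.isfinite(p).all(1)]
    m=(p[:,0]>box[0])&(p[:,0]<box[1])&(p[:,1]>box[2])&(p[:,1]<box[3])&(p[:,2]>z0)&(p[:,2]<z1)
    q=p[m]
    if len(q)<20: print(name,'few',len(q)); return None
    (c,wh,a)=cv2.minAreaRect(q[:,:2].astype(np.float32))
    if wh[0]<wh[1]: wh=wh[::-1]; a+=90
    a=(a+90)%180-90
    print(name,'n',len(q),'c',np.round(c,1),'LW',np.round(wh,1),'ang',round(a,1),'z',np.round(np.median(q[:,2]),1))
    return c,wh,a
E
python3 - <<'E'
from h import *
for n in ['side0.png','scene0.png']:
    P=cloud(loadf(n)); print(n)
    rect(P,(590,650,-160,160),43,48,'rail')
    rect(P,(560,680,-110,-20),56,68,'block')
    rect(P,(500,620,-290,-190),60,90,'tread')
    rect(P,(370,500,-155,-105),24,33,'barA')
    rect(P,(370,500,-215,-165),24,33,'barB')
    rect(P,(370,500,-280,-215),24,33,'barC')
    rect(P,(370,500,-350,-280),24,33,'barD')
    rect(P,(360,530,-360,-95),10,14.5,'tray')
    rect(P,(340,530,80,400),11.5,17,'fin rim')
    rect(P,(360,490,130,360),4,8.5,'fin floor')
E
cat > crop.py <<'E'
import sys,cv2
n,x0,y0,x1,y1,s,o=sys.argv[1:]
i=cv2.imread('pics/'+n)[int(y0):int(y1),int(x0):int(x1)]
cv2.imwrite('pics/'+o,cv2.resize(i,None,fx=float(s),fy=float(s),interpolation=2))
E
python3 crop.py side0.png 190 180 400 370 3.5 c1.png
```

```text
side0.png
rail n 795 c [622.1  -2.3] LW [271.6  54.9] ang 89.5 z 45.4
block n 467 c [626.  -65.3] LW [107.6  88.2] ang 0.8 z 61.4
tread n 1183 c [ 566.7 -229.5] LW [105.2  75.9] ang 2.4 z 74.6
barA n 271 c [ 445.1 -134.7] LW [87.5 23.3] ang -4.2 z 28.3
barB n 306 c [ 440.9 -196.1] LW [88.8 23. ] ang -3.2 z 28.1
barC few 0
barD few 0
tray n 2525 c [ 455.3 -227.1] LW [243.8 151.4] ang 86.3 z 12.4
fin rim n 342 c [431.6 242.1] LW [276.8 141.9] ang -85.9 z 14.1
fin floor n 1487 c [425.7 245. ] LW [229.8 128. ] ang -89.7 z 6.5
scene0.png
rail n 452 c [615.6   2.3] LW [263.4  49.7] ang -88.5 z 45.2
block n 274 c [629.1 -58.6] LW [111.8  50.3] ang 12.2 z 60.8
tread n 43 c [ 608.2 -239.3] LW [56.6 14.6] ang 66.2 z 68.5
barA n 74 c [ 434.4 -129.9] LW [60.4 25.2] ang -2.3 z 28.0
barB n 62 c [ 424.5 -190. ] LW [48.4 24.7] ang -2.3 z 27.4
barC few 0
barD few 0
tray n 300 c [ 445.  -208.2] LW [212.9 125. ] ang 86.5 z 12.1
fin rim n 432 c [433.3 243.8] LW [272.5 144.9] ang -85.9 z 13.5
fin floor n 1528 c [426.  245.2] LW [230.7 127.7] ang -89.2 z 6.2
```

View pics/c1.png

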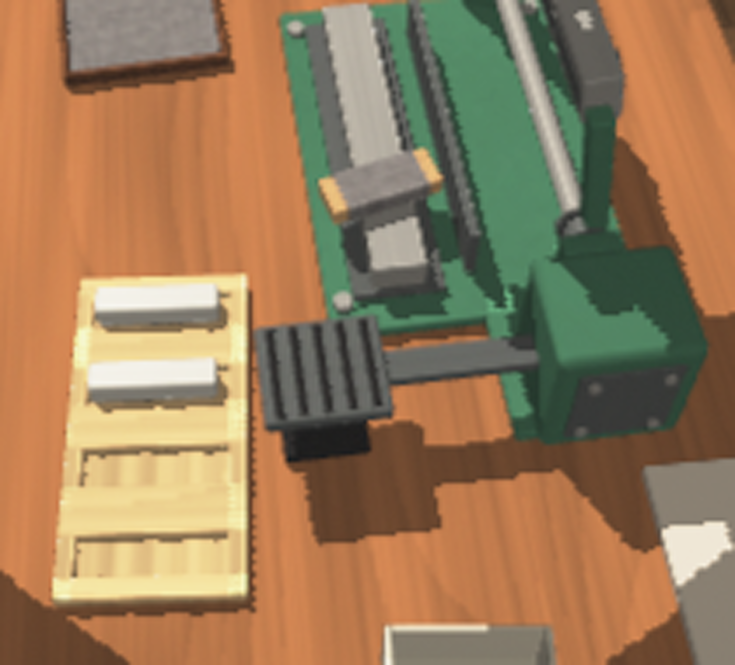

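```bash
cat >> h.py <<'E'
def pix(f,u,v,z):
    d=np.array([(u-f['cx'])/f['fx'],-(v-f['cy'])/f['fy'],-1.])
    d=rot(f['attitude'])@d; o=np.array(f['xyz']); return (o+d*(z-o[2])/d[2])[:2]
E
python3 crop.py scene0.png 280 190 460 350 4 c2.png
python3 crop.py scene0.png 160 140 330 300 4 c3.png
python3 - <<'E'
from h import *
f=loadf('scene0.png')
# block by colour-free plane fit: z within 59..63
for n in ['side0.png','scene0.png']:
    P=cloud(loadf(n))
    rect(P,(575,680,-110,-35),58,64,'block')
    for y in range(-130,140,30):
        p=P.reshape(-1,3); m=(abs(p[:,1]-y)<15)&(abs(p[:,2]-45)<2)&(p[:,0]>580)&(p[:,0]<660)
        if m.sum()>5: print(y,m.sum(),np.round(np.percentile(p[m,0],[0,5,50,95,100]),1))
E
```

```text
block n 405 c [627.6 -72.6] LW [104.6  73.6] ang 0.8 z 61.4
-130 91 [603.6 605.3 623.4 640.1 643.5]
-100 109 [596.6 605.2 623.5 639.8 641.8]
-70 12 [618.5 621.6 636.1 647.4 648.9]
-40 37 [600.2 601.4 615.  635.  639.3]
-10 85 [599.7 603.  620.  636.9 639.1]
20 88 [598.8 602.1 620.4 636.9 639.2]
50 85 [597.4 599.  617.3 634.9 637.1]
80 87 [596.9 598.8 614.7 633.8 636.4]
110 76 [595.7 597.4 616.3 633.6 635.5]
block n 197 c [629.2 -64.3] LW [107.3  39.1] ang 12.2 z 60.8
-130 17 [606.1 609.6 627.7 641.4 641.8]
-100 30 [606.3 609.6 623.5 642.6 643.2]
-40 45 [602.5 606.1 620.6 640.6 650.8]
-10 59 [602.  605.2 625.5 639.7 640.7]
20 57 [599.8 601.5 619.5 638.3 639.9]
50 56 [598.8 600.6 618.3 635.2 636.9]
80 61 [599.5 600.8 617.8 635.2 638. ]
110 62 [597.2 599.4 619.2 636.5 637.6]
```

View pics/c2.png

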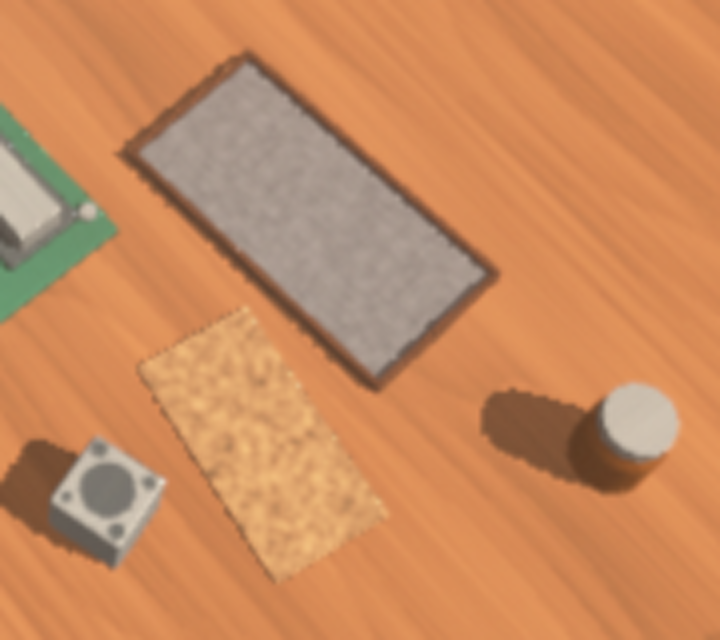

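View pics/c3.png

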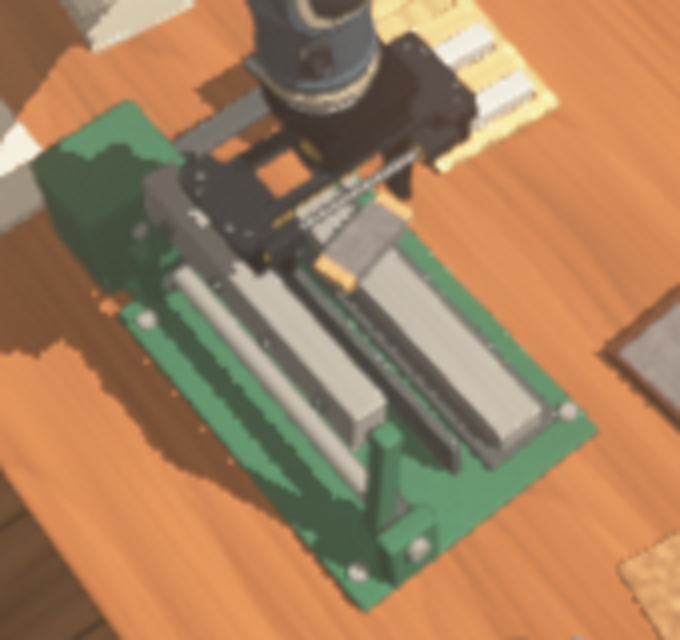

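Run:
```python
from h import *
f=loadf('scene0.png'); s=loadf('side0.png')
def quad(f,pts,z,off,k):
    q=np.array([pix(f,u/k+off[0],v/k+off[1],z) for u,v in pts]); 
    (c,wh,a)=cv2.minAreaRect(q.astype(np.float32)); print(np.round(q,1).tolist(),'c',np.round(q.mean(0),1),np.round(wh,1),round(a,1))
quad(f,[(140,367),(248,308),(388,515),(277,583)],4,(280,190),4.)
quad(s,[(322,180),(338,208),(440,180),(425,150)],61,(190,180),3.5)
quad(f,[(371,193),(411,215),(355,288),(317,262)],61,(160,140),4.)
print('jar',pix(f,640/4+280,420/4+190,85))
quad(f,[(97,437),(165,480),(118,540),(50,498)],60,(280,190),4.)
# ik checks
for nm,p,yw in [('block',(627,-64,230),np.pi+.2),('rail',(620,40,235),np.pi),('fin',(432,290,196),np.pi),('fin2',(432,200,196),np.pi),('pockA',(445,-135,196),np.pi),('mat',(560,360,189),np.pi),('pedal',(560,-229,260),np.pi)]:
    for y in (yw,yw-np.pi):
        j=arm.ik(list(map(float,p)),[np.pi,0,float(y)]); print(nm,round(y,2),None if j is None else np.round(j,2))
```

```text
[[618.4, 260.4], [521.9, 274.7], [549.2, 458.0], [645.8, 445.1]] c [583.8 359.5] [186.7  97.5] 81.5
[[575.5, -66.0], [584.5, -92.8], [663.3, -74.8], [656.6, -45.4]] c [620.  -69.8] [83.6 30.2] 12.9
[[588.3, -95.4], [575.3, -58.6], [650.5, -31.6], [660.4, -69.4]] c [618.6 -63.7] [80.  39.1] 19.7
jar [391.46929212 525.07252314]
[[692.5, 295.9], [674.6, 349.4], [727.7, 361.7], [746.4, 309.8]] c [710.3 329.2] [55.5 60.2] 18.5
block 3.34 [ 0.31  0.62 -0.39  1.77  0.31  0.81  1.54]
block 0.2 [-0.13  0.59  0.23  1.8  -0.18  0.77 -1.18]
rail 3.14 [ 0.13  0.6  -0.37  1.8   0.29  0.8   1.19]
rail 0.0 [-0.31  0.58  0.25  1.82 -0.19  0.76 -1.53]
fin 3.14 [-0.34  0.54 -0.42  2.05  0.38  0.62  0.55]
fin 0.0 [-0.79  0.51  0.16  2.08 -0.14  0.56 -2.11]
fin2 3.14 [-0.21  0.49 -0.39  2.15  0.34  0.56  0.72]
fin2 0.0 [-0.66  0.46  0.17  2.18 -0.15  0.51 -1.95]
pockA 3.14 [ 0.45  0.46 -0.3   2.18  0.26  0.53  1.52]
pockA 0.0 [ 0.01  0.45  0.24  2.21 -0.21  0.5  -1.16]
mat 3.14 [-0.38  0.72 -0.37  1.7   0.34  0.79  0.66]
mat 0.0 [-0.77  0.69  0.2   1.73 -0.19  0.74 -2.05]
pedal 3.14 [ 0.56  0.54 -0.32  1.82  0.22  0.82  1.69]
pedal 0.0 [ 0.1   0.53  0.3   1.85 -0.21  0.79 -1.06]
```

Run:
```python
from h import *
arm.reach([600,-67,370],[np.pi,0,np.pi])
f=grab('wrist','w1.png'); P=cloud(f)
rect(P,(570,680,-120,-20),58.5,64,'block')
print(np.round(P[::60,::80].reshape(-1,3),0)[:0])
s=grab('side','s1.png'); rect(cloud(s),(570,680,-120,-20),58.5,64,'block side')
print(telemetry.get_state()['time'],telemetry.get_state()['ee_pos'])
```

```text
block n 3733 c [626.  -69.9] LW [108.   98.9] ang -0.0 z 62.1
[]
block side n 415 c [626.2 -69.9] LW [107.1  97.9] ang 0.2 z 61.3
1.625 [600.20613705 -66.70423223 370.10845567]
```

View pics/w1.png

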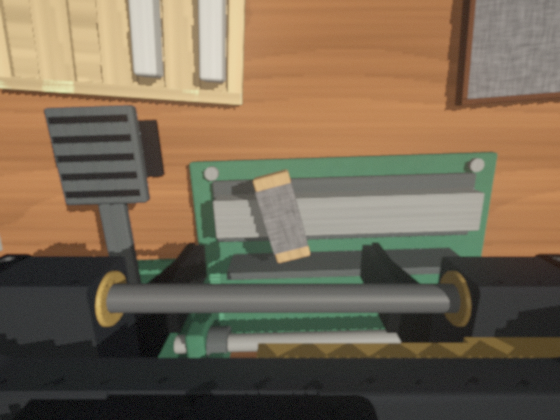

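View pics/s1.png

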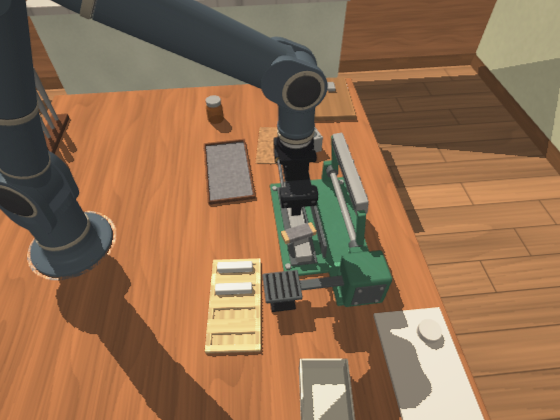

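```bash
python3 crop.py w1.png 180 140 500 300 2.5 c4.png
python3 - <<'E'
from h import *
f=loadf('w1.png')
def quad(f,pts,z):
    q=np.array([pix(f,u,v,z) for u,v in pts]); 
    (c,wh,a)=cv2.minAreaRect(q.astype(np.float32)); print(np.round(q,1).tolist(),'c',np.round(q.mean(0),1),np.round(wh,1),round(a,1))
quad(f,[(254,182),(287,172),(309,257),(276,262)],61)
P=cloud(f)
for y in range(-150,150,20):
    p=P.reshape(-1,3); m=(abs(p[:,1]-y)<10)&(abs(p[:,2]-45)<3)&(p[:,0]>580)&(p[:,0]<655)
    if m.sum()>5: print(y,m.sum(),np.round(np.percentile(p[m,0],[0,2,50,98,100]),1))
p=P.reshape(-1,3);m=(abs(p[:,0]-620)<12)&(abs(p[:,2]-45)<3)&(abs(p[:,1])<190);print(p[m,1].min(),p[m,1].max())
E
```

```text
[[582.3, -93.2], [572.9, -62.5], [658.7, -40.3], [664.1, -73.4]] c [619.5 -67.4] [88.6 33.3] 14.5
-130 615 [603.8 604.2 622.5 643.  643.7]
-110 747 [603.  603.6 621.6 641.9 643.6]
-90 474 [602.8 603.9 626.  642.1 642.4]
-50 353 [583.2 601.4 614.3 638.8 639.8]
-30 760 [600.6 601.1 619.7 639.8 640.4]
-10 749 [599.8 600.5 619.  638.9 640.4]
10 756 [599.2 599.9 618.4 638.8 639.3]
30 750 [598.6 599.3 617.6 637.6 638.4]
50 761 [598.  598.6 617.2 637.1 638.5]
70 752 [597.4 598.1 616.6 636.6 637.4]
90 756 [596.8 597.4 615.6 635.6 637.3]
110 766 [596.  596.7 615.4 635.6 636.1]
130 471 [595.7 596.2 615.2 634.5 636.7]
-136.95099482176926 133.12937237467713
```

View pics/c4.png

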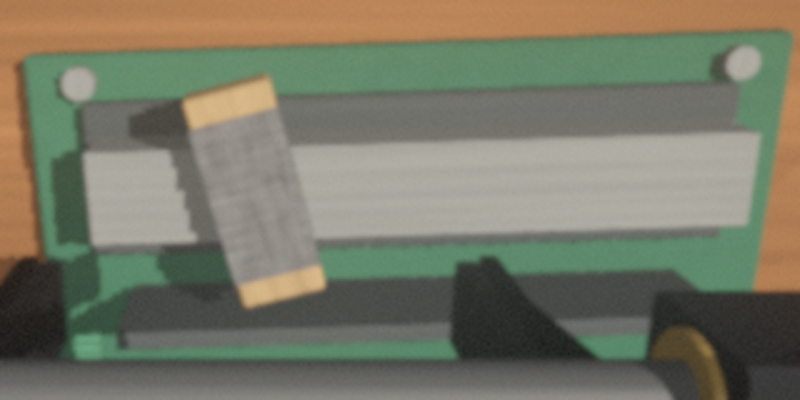

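```bash
cat >> h.py <<'E'
def st(tag=''):
    s=telemetry.get_state(); print(tag,'t',round(s['time'],2),'p',np.round(s['ee_pos'],1),'op',round(s['opening'],3),'F',np.round(s['contact_force'],1)); return s
def pick(x,y,yaw,ztip,op,zlift=300):
    z=ztip+182; o=[np.pi,0,np.pi+yaw]
    arm.reach([x,y,z+70],o); jaws.set_gripper(op)
    arm.servo_line([x,y,z],v=120); st('down')
    jaws.set_gripper(0.0); st('gripped')
    arm.servo_line([x,y,zlift],v=150); return st('lifted')
def place(x,y,yaw,z,op,zup=310,before=60):
    o=[np.pi,0,np.pi+yaw]
    arm.reach([x,y,z+before],o); st('above')
    arm.servo_line([x,y,z],v=60); st('placed')
    jaws.set_gripper(op); arm.servo_line([x,y,zup],v=200); st('released')
E
python3 - <<'E'
from h import *
s=pick(619.5,-67.4,0.253,48.5,0.75,zlift=320)
grab('side','s2.png')
E
```

```text
down t 3.45 p [619.8 -67.3 230.7] op 0.753 F [ 0.3 -0.1 -0.5]
gripped t 4.1 p [619.5 -67.4 230.7] op 0.388 F [-0.8 -0.4  1.3]
lifted t 4.85 p [619.  -67.5 319.1] op 0.386 F [-0.3  0.4 -1.5]
```

View pics/s2.png

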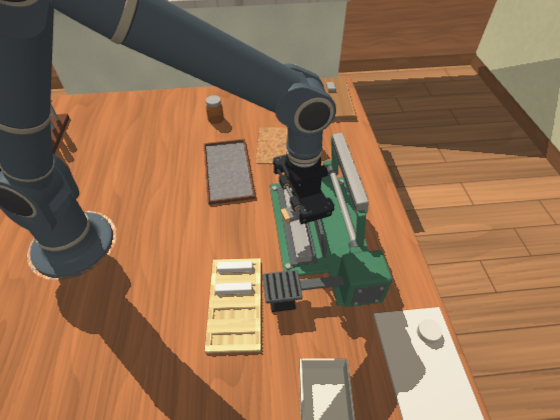

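Block gripped (orange end at (287,213), below the fingers). Placing on the mat.

Run:
```python
from h import *
place(584,360,-0.14,190.5,0.75,before=80)
f=grab('wrist','w2.png'); s=grab('side','s3.png'); c=grab('scene','sc3.png')
rect(cloud(f),(500,680,260,460),14,26,'block wrist')
rect(cloud(s),(500,680,260,460),14,26,'block side')
```

```text
above t 6.49 p [585.  358.4 270.3] op 0.389 F [ 0.3 -0.1 -0.2]
placed t 7.97 p [584.2 360.1 191. ] op 0.387 F [-0.5 -0.6 -0.4]
released t 9.56 p [583.6 359.5 308.8] op 0.754 F [-0.8  0.4 -0. ]
block wrist n 3778 c [548.9 338.8] LW [165.8  80.2] ang 32.9 z 21.2
block side n 213 c [576.9 342.4] LW [189.8  90.2] ang 17.6 z 20.1
```

View pics/sc3.png

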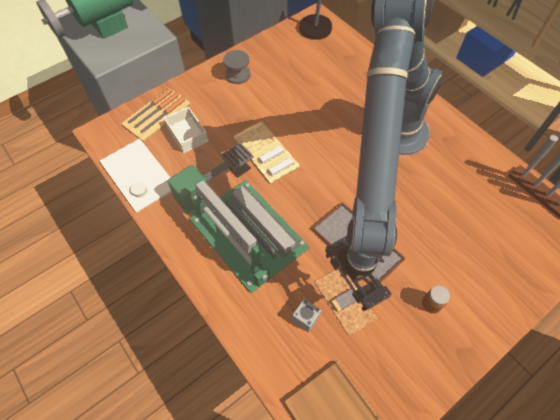

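View pics/w2.png

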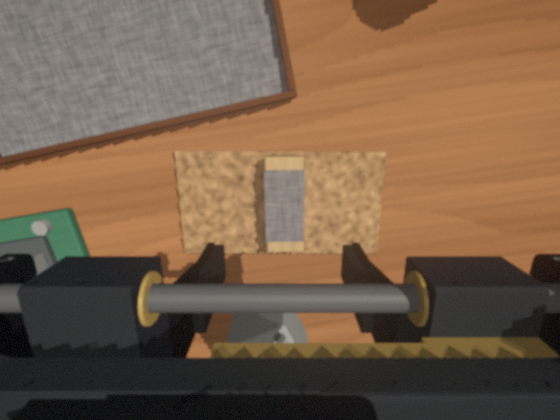

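Block lies flat, centred on the mat (wrist view, (284,203)). Now look at the bars.

Run:
```python
from h import *
arm.reach([440,-160,330],[np.pi,0,np.pi-0.063]); st()
f=grab('wrist','w3.png'); P=cloud(f)
rect(P,(370,500,-165,-105),25,33,'barA')
rect(P,(370,500,-230,-165),25,33,'barB')
P=cloud(grab('side','s4.png'))
rect(P,(370,500,-165,-105),25,33,'barA')
rect(P,(370,500,-230,-165),25,33,'barB')
```

```text
t 11.66 p [ 440.7 -159.2  330.1] op 0.749 F [ 0.1 -0.6 -0.7]
barA n 2173 c [ 445.4 -133. ] LW [89.4 22. ] ang -3.2 z 28.9
barB n 2183 c [ 440.9 -194.9] LW [89.7 22.2] ang -3.2 z 28.7
barA n 262 c [ 445.2 -134. ] LW [87.7 24.4] ang -5.3 z 28.0
barB n 298 c [ 441.1 -195.6] LW [88.4 23.2] ang -3.5 z 28.2
```

View pics/w3.png

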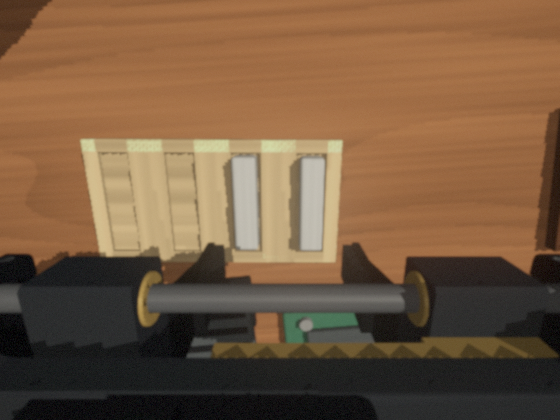

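Run:
```python
from h import *
s=pick(445.3,-133.3,-0.058,14.5,0.5,zlift=300)
if s['opening']>0.2:
    place(618.2,40,0.032,236.5,0.5,before=70,zup=330)
    f=grab('side','s5.png'); rect(cloud(f),(550,690,10,75),62,72,'bar side')
    f=grab('wrist','w5.png'); rect(cloud(f),(550,690,10,75),62,72,'bar wrist')
    f=grab('scene','sc5.png'); rect(cloud(f),(550,690,10,75),62,72,'bar scene')
```

```text
down t 13.57 p [ 445.5 -133.3  196.5] op 0.5 F [-0.1 -1.1  0.3]
gripped t 14.1 p [ 445.4 -133.3  196.8] op 0.249 F [-1.3  0.2  3.1]
lifted t 14.94 p [ 444.6 -133.3  299. ] op 0.249 F [ 0.   0.  -5.1]
above t 15.91 p [617.5  38.2 305.4] op 0.246 F [ 0.7 -0.8 -4.6]
placed t 17.23 p [618.4  40.1 237. ] op 0.249 F [-0.4 -0.1 -4.3]
released t 18.54 p [617.7  39.8 329.3] op 0.506 F [ 0.4  0.4 -1.9]
bar side n 226 c [625.5  35.3] LW [103.2  41.6] ang 10.3 z 67.0
bar wrist n 2921 c [625.2  42.6] LW [102.9  61.7] ang 1.7 z 67.8
bar scene n 148 c [636.8  48.3] LW [83.2 40. ] ang 4.7 z 66.0
```

View pics/w5.png

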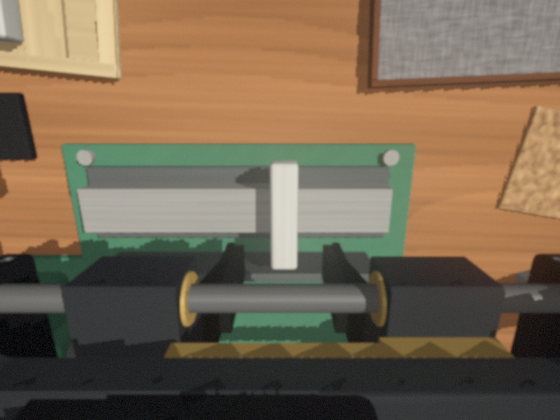

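View pics/s5.png

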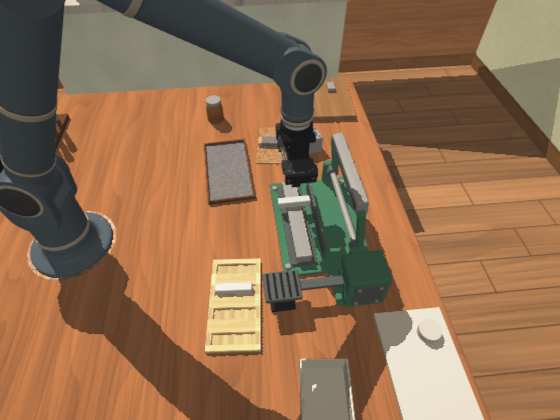

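Bar A lies across the rail (wrist view (284,215)). Recheck bar B and bring it.

Run:
```python
from h import *
arm.reach([441,-195.2,300],[np.pi,0,np.pi-0.058])
r=rect(cloud(grab('wrist')),(370,500,-240,-150),25,33,'barB')
c=r[0]
if abs(c[0]-441)<4 and abs(c[1]+195.2)<4:
    s=pick(441,-195.2,-0.058,14.5,0.5,zlift=300)
    if s['opening']>0.2:
        place(620.8,-44,0.032,236.5,0.5,before=70,zup=330)
        arm.reach([540,0,390],[np.pi,0,np.pi])
        f=grab('wrist','w6.png'); P=cloud(f); grab('side','s6.png'); grab('scene','sc6.png')
        p=P[np.isfinite(P).all(2)]
        for b in [(40,),(-44,)]:
            m=(p[:,0]>560)&(p[:,0]<668)&(abs(p[:,1]-b[0])<30)&(p[:,2]>62)&(p[:,2]<72)
            print(cv2.minAreaRect(p[m][:,:2].astype(np.float32)),np.percentile(p[m],[1,50,99],axis=0).round(1).tolist())
```

```text
barB n 2676 c [ 440.4 -194.9] LW [88.7 21.9] ang -3.2 z 28.8
down t 21.08 p [ 441.4 -195.3  197. ] op 0.501 F [ 0.5 -0.  -0.1]
gripped t 21.61 p [ 441.1 -195.2  196.9] op 0.248 F [-1.4  2.3  4.4]
lifted t 22.45 p [ 440.3 -195.   298.9] op 0.255 F [-0.2 -0.7 -5.4]
above t 23.38 p [620.3 -44.9 305.2] op 0.253 F [-0.4 -0.6 -4.8]
placed t 24.7 p [621. -44. 237.] op 0.251 F [-0.8  0.3 -6.1]
released t 26.02 p [620.3 -44.1 329.2] op 0.5 F [0.  0.9 0.3]
((603.7420654296875, 39.51922607421875), (60.315704345703125, 21.817129135131836), 1.3068515062332153) [[574.0, 28.3, 62.7], [594.9, 35.5, 67.8], [632.3, 49.7, 69.3]]
((605.0615844726562, -43.90898895263672), (58.519527435302734, 22.095077514648438), 3.1150996685028076) [[576.0, -54.9, 62.7], [591.8, -38.6, 67.6], [631.9, -32.9, 69.3]]
```

View pics/w6.png

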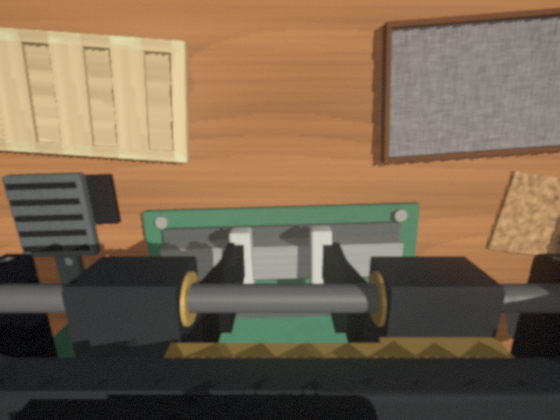

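View pics/s6.png

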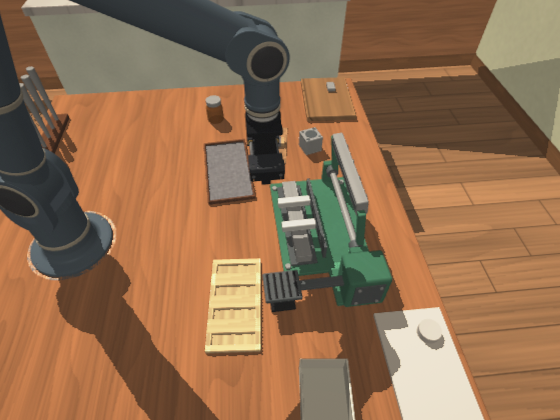

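Both bars lie centred on the rail (wrist (241,255), (320,255)); near ends at x=574/576 put the centres at x≈619/621. All pockets are empty. Now press the pedal.

Run:
```python
from h import *
o=[np.pi,0,np.pi+0.03]; x,y=548,-229
jaws.set_gripper(0.0)
arm.reach([x,y,290],o); st()
P=cloud(grab('scene')); rect(P,(500,620,-280,-180),68,80,'tread')
arm.servo_line([x,y,262],v=80)
for z in [257,245,230,222]:
    arm.servo_line([x,y,z],v=50); st('press')
z=222
while z>205:
    z-=1.5; arm.servo_line([x,y,z],v=20); s=st('press')
    if s['contact_force'][2]>24: break
grab('scene','sc7.png'); grab('side','s7.png')
```

```text
t 28.64 p [ 548.7 -227.2  290.7] op 0.007 F [ 0.1 -0.1 -0.1]
tread n 359 c [ 567.7 -227.2] LW [100.9  79.5] ang 3.8 z 73.3
press t 29.44 p [ 548.  -229.   256.9] op 0.003 F [0.3 0.4 0.1]
press t 29.83 p [ 547.9 -229.   245.3] op 0.007 F [-2.3  0.5  2.3]
press t 30.28 p [ 548.2 -228.9  230.8] op 0.01 F [-2.2  1.1  5.8]
press t 30.59 p [ 548.3 -228.9  223. ] op 0.007 F [-2.9  0.8  8.2]
press t 30.84 p [ 548.4 -228.9  221.8] op 0.0 F [-2.3  2.2  8.6]
press t 31.09 p [ 548.5 -228.8  220.4] op 0.006 F [-2.8  0.7  8. ]
press t 31.34 p [ 548.6 -228.8  219.1] op 0.003 F [-2.5  2.4  9.1]
press t 31.59 p [ 548.8 -228.8  217.7] op 0.004 F [-3.   1.6  9.5]
press t 31.84 p [ 548.9 -228.8  216.3] op 0.01 F [-1.6  1.4  9.2]
press t 32.09 p [ 549.  -228.8  215.2] op 0.004 F [-2.9  1.5 11.8]
press t 32.34 p [ 549.1 -228.7  215. ] op 0.005 F [-6.8  2.6 20.5]
press t 32.59 p [ 549.2 -228.6  214.8] op 0.002 F [-7.9  3.9 30. ]
```

View pics/sc7.png

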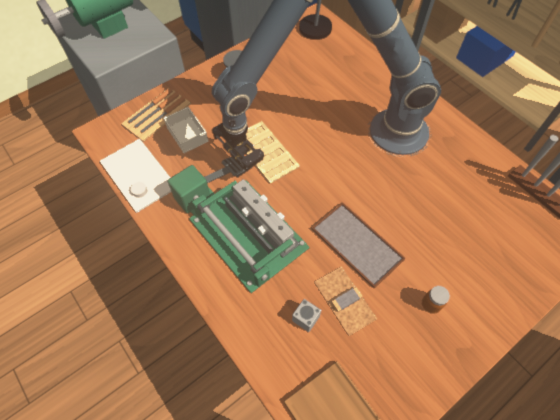

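View pics/s7.png

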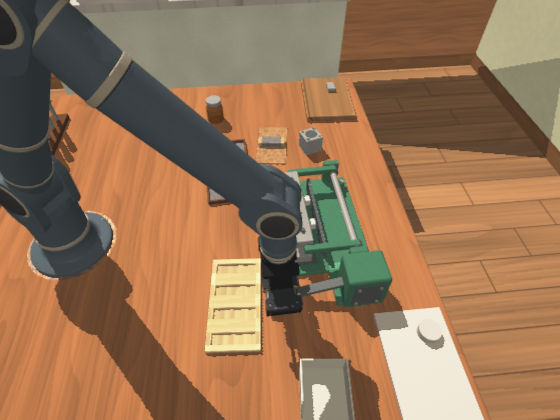

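Head is down on the bars, hard stop felt at z≈215 (force jumped to 30 N). Hold, then release.

Run:
```python
from h import *
st(); arm.hold(1.5); st('held')
x,y=548,-229
arm.servo_line([x,y,262],v=40); arm.servo_line([x,y,320],v=150); st('up')
arm.reach([480,-100,390],[np.pi,0,np.pi])
f=grab('scene','sc8.png'); P=cloud(f); g=grab('side','s8.png'); Q=cloud(g)
for p in (P,Q):
    rect(p,(500,620,-280,-180),68,80,'tread')
    rect(p,(560,668,10,70),65,72,'A'); rect(p,(560,668,-74,-14),65,72,'B')
```

```text
t 32.69 p [ 549.2 -228.6  214.8] op 0.006 F [-8.4  3.5 29.7]
held t 34.19 p [ 549.1 -228.6  214.8] op 0.006 F [-8.3  3.7 29.1]
up t 36.17 p [ 547.7 -228.9  319.6] op 0.007 F [ 0.4 -0.1 -0.2]
tread n 464 c [ 565.4 -226.6] LW [98.7 79.5] ang 1.6 z 73.8
A n 120 c [619.3  42.4] LW [86.9 22.7] ang 1.4 z 67.3
B n 115 c [621.6 -42.2] LW [84.9 23.2] ang 0.1 z 66.9
tread n 1094 c [ 567.2 -229.6] LW [105.8  76.5] ang 2.1 z 74.7
A n 177 c [618.  39.] LW [88.5 24.8] ang 2.8 z 67.2
B n 208 c [620.3 -45.2] LW [88.8 23.2] ang 1.6 z 67.4
```

View pics/sc8.png

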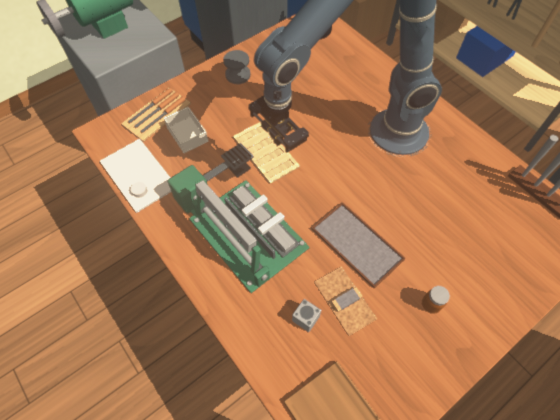

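View pics/s8.png

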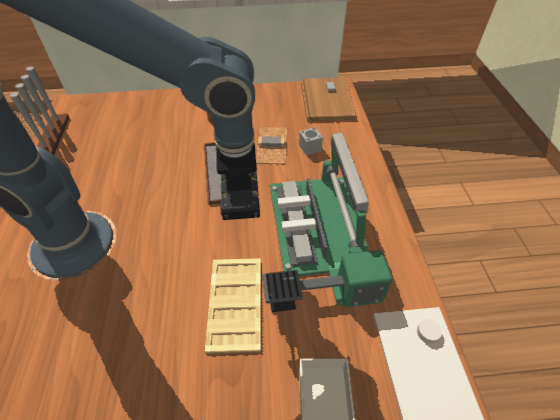

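Pedal and head are up, bars unmoved (scene (254,205), (271,222)). Transfer to the finished tray.

Run:
```python
from h import *
s=pick(618.5,40.3,0.032,54,0.5,zlift=320)
if s['opening']>0.2:
    place(429.6,283,0.072,198,0.5,before=70,zup=320)
    for n in ('scene','side','wrist'):
        rect(cloud(grab(n,n[:2]+'9.png')),(360,500,255,310),25,33,'A '+n)
```

```text
down t 39.54 p [618.8  40.5 236.4] op 0.5 F [ 0.6 -0.2  0.4]
gripped t 40.07 p [618.6  40.2 236.5] op 0.251 F [-0.3 -0.2  3.5]
lifted t 40.77 p [617.8  40.  318.7] op 0.251 F [ 0.3  0.3 -5.1]
above t 41.97 p [430.9 282.1 268. ] op 0.249 F [ 0.2 -0.2 -3.6]
placed t 43.28 p [429.8 283.1 198.4] op 0.252 F [ 0.5 -0.6 -5. ]
released t 44.74 p [429.3 282.5 319.1] op 0.504 F [ 0.1  0.1 -1.4]
A scene n 164 c [431.1 284.2] LW [91.  22.4] ang 4.6 z 27.9
A side n 129 c [429.4 282.2] LW [88.  24.9] ang 5.1 z 28.2
A wrist n 2345 c [429.5 283.3] LW [88.8 22. ] ang 4.2 z 28.8
```

View pics/wr9.png

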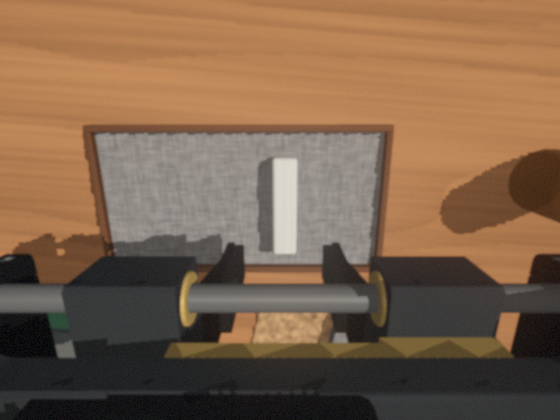

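View pics/sc9.png

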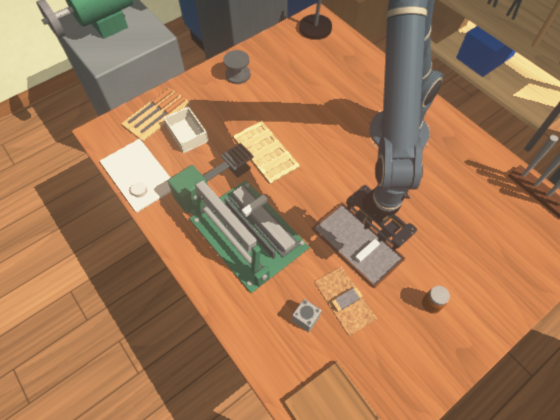

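Bar A lies in the tray. Bar B looks different at scene (250,207); checking before picking.

```bash
python3 crop.py sc9.png 170 160 330 290 4.5 c9.png
python3 - <<'E'
from h import *
for n in ('sc9.png','si9.png'):
    rect(cloud(loadf(n)),(560,720,-100,0),64,75,'B '+n)
E
```

```text
B sc9.png n 151 c [629.3 -54.6] LW [101.1  87.3] ang 0.3 z 66.6
B si9.png n 231 c [626.3 -51.1] LW [101.1  84.8] ang -0.7 z 67.2
```

View pics/c9.png

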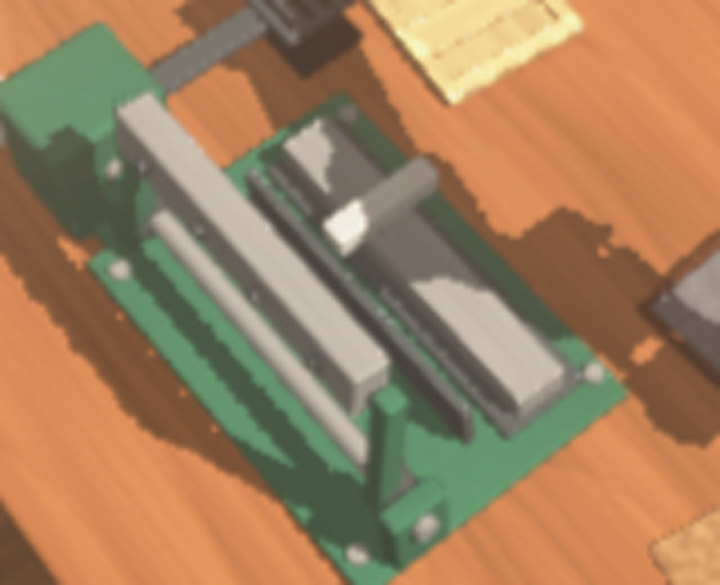

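View pics/si9.png

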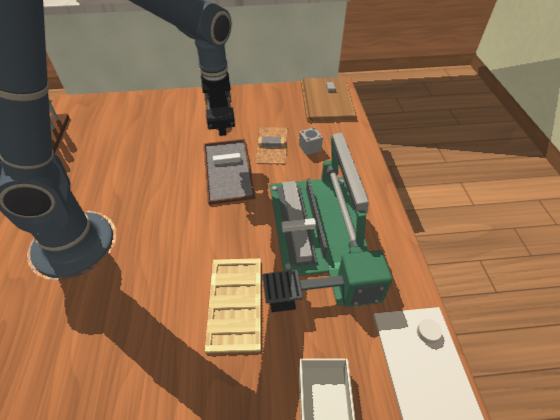

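Just the arm's shadow; bar B is unmoved. Take it, re-measuring first with narrower limits.

Run:
```python
from h import *
r=rect(cloud(grab('side')),(560,666,-74,-14),65,72,'B')
if abs(r[0][0]-620.3)<3 and abs(r[0][1]+45.2)<3:
    s=pick(620.8,-43.9,0.032,54,0.5,zlift=320)
    if s['opening']>0.2:
        place(435.4,203,0.072,198,0.5,before=70,zup=320)
        arm.reach([540,0,404],[np.pi,0,np.pi]); st()
        for n in ('scene','side'):
            P=cloud(grab(n,n[:2]+'10.png'))
            rect(P,(360,500,255,310),25,33,'A '+n); rect(P,(360,500,175,230),25,33,'B '+n)
            rect(P,(500,660,330,390),17,25,'block '+n); rect(P,(500,620,-280,-180),68,80,'tread')
```

```text
B n 210 c [620.3 -45. ] LW [88.4 24.6] ang 2.4 z 67.3
down t 47.31 p [621.2 -43.8 236.5] op 0.501 F [0.7 0.3 0.6]
gripped t 47.83 p [620.9 -43.9 236.5] op 0.248 F [-1.2 -0.   2.2]
lifted t 48.54 p [620.1 -44.1 318.6] op 0.249 F [ 0.3 -0.3 -5.8]
above t 49.73 p [436.7 202.2 268.1] op 0.253 F [ 0.8 -0.6 -5.5]
placed t 51.05 p [435.6 203.1 198.4] op 0.248 F [-0.2 -1.3 -4.4]
released t 52.51 p [435.  202.6 319.2] op 0.498 F [-0.9 -0.6 -0.3]
 t 53.47 p [539.4   1.7 402.9] op 0.499 F [-0.3 -0.7 -0.2]
A scene n 157 c [431.1 284.6] LW [89.7 22.2] ang 3.5 z 28.0
B scene n 150 c [436.8 204.7] LW [89.2 22. ] ang 4.9 z 28.2
block scene n 281 c [583.5 361. ] LW [87.8 35. ] ang -7.3 z 20.4
tread n 466 c [ 567.1 -227. ] LW [105.2  78.2] ang -0.3 z 74.0
A side n 133 c [429.3 282.1] LW [88.5 26.8] ang 5.7 z 28.1
B side n 151 c [435.5 201.9] LW [88.8 24.6] ang 4.9 z 28.0
block side n 41 c [613.6 353.2] LW [36.5 20.5] ang 84.0 z 20.6
tread n 1098 c [ 566.4 -229.9] LW [105.2  75.6] ang 1.0 z 74.8
```

View pics/sc10.png

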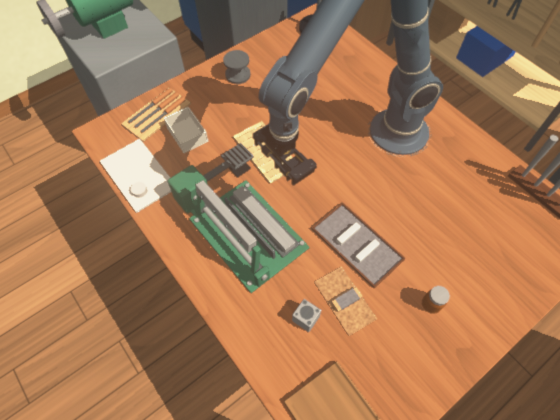

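View pics/si10.png

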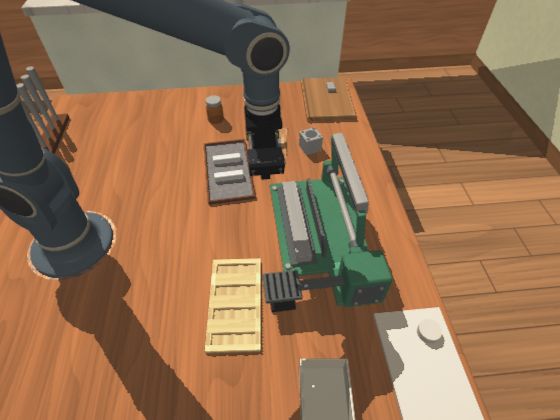

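Both bars lie flat in the tray (scene (348,233), (368,250)), the block is on the mat (347,299), the pedal is up, and the robot is clear. Handing in.

Run:
```python
from h import *
print(sign_off())
```

```text
the job is handed in; nothing more can be done
None
```

The job is handed in at about 54 s of the 210 s allowed. `sign_off()` gives no verdict, so the result rests on my own checks.

**What I did**
- I moved the emery block from the anvil to the centre of the cork mat.
- The pocket tray held two bars; the other two pockets were empty. I laid both bars across the rail, within about 2 mm of its centre line.
- I pressed the pedal until it hit its stop. The force jumped to about 30 N there, with the head lying on both bars. I held it for over 1.5 s and then let it up.
- I laid both stamped bars in the finished tray.

**Last checks, from the scene camera just before handing in**
- **Bars:** both are flat on the finished tray floor, with their tops at 28 mm. They are about 80 mm apart and within 45 mm of the tray centre.
- **Block:** it is flat on the mat, within 2 mm of the mat centre.
- **Pedal:** the tread is back at 74 mm, so the pedal is up.
- **Everything else:** the tub, jar and dapping block look unmoved, and the gripper was clear of everything.

The side camera agreed on the bars and the pedal. It saw only part of the block, which was behind the gripper, so for the block I relied on the scene camera. I saw no knock or slackening of the grip.

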